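# Dress the cylinder head: new valve springs and retainers

### The job

Dress the two valves of the cylinder head ready for the spring compressor: stand the large blue spring over the stem of the intake valve (the one with the wider seat) and the small yellow spring over the stem of the exhaust valve, both fully down on their seats, and set on each spring the retainer of its own colour, flat, with its spigot down in the spring's bore. Leave the two old grey springs and the lube bottle where they stand.

Things in the scene. Friction and masses are not known exactly. Their poses are not given: they have to be found in the camera images.
- intake_spring: The large new valve spring, coated blue, upright on the bench: 40 mm outer diameter, 30 mm bore, 52 mm tall, 110 g; counts as rigid. Origin at the centre of its underside, z up.
- exhaust_spring: The small new valve spring, coated golden yellow, upright on the bench: 30 mm outer diameter, 22 mm bore, 42 mm tall, 60 g; counts as rigid. Origin at the centre of its underside, z up.
- intake_retainer: The large spring retainer, blue, a disc lying right way up on the bench: flange 45 mm in diameter, 5 to 14 mm above its underside; below it a spigot 24.4 mm in diameter, 5 mm deep, its foot tapered to 17.4 mm, which drops into the blue spring's bore. The flange overhangs that spring by 2.5 mm all round. 45 g. Origin at the centre of its underside, z up.
- exhaust_retainer: The small spring retainer, golden yellow, a disc lying right way up on the bench: flange 36 mm in diameter, 5 to 14 mm above its underside; below it a spigot 17.2 mm in diameter, 5 mm deep, its foot tapered to 10.2 mm, which drops into the yellow spring's bore. The flange overhangs that spring by 3 mm all round. 30 g. Origin at the centre of its underside, z up.
- intake_valve: Intake valve on the head (fixed): the wider spring seat, 49 mm diameter; bright port flange on the side below it. On the seat a guide collar 25 mm wide, 4 mm high, then a green oil seal tapering to 13 mm at 20 mm height, then the upright steel stem, 9 mm thick, tip 44 mm above the seat. Origin at the centre of the seat face (75 mm above the bench), z up.
- exhaust_valve: Exhaust valve on the head (fixed): the narrower spring seat, 37 mm diameter; rusty brown port flange on the side below it. On the seat a guide collar 18 mm wide, 4 mm high, then a green oil seal tapering to 10 mm at 20 mm height, then the upright steel stem, 7 mm thick, tip 35 mm above the seat. Origin at the centre of the seat face (75 mm above the bench), z up.
- cylinder_head: Finned aluminium cylinder head, fixed on two wooden battens: 116 mm along its x, 196 mm along its y, flat top 74 mm above the bench. The valves stand 84 mm apart at y = +42 and -42 mm (either may be the intake). Port flanges and studs stick out 25 mm on its -x side, a spark plug 50 mm on its +x side, below its top. Origin at its centre, at bench level; z up.
- old_spring_a: A worn bare-grey valve spring, 34 mm diameter, 45 mm tall, loose and upright; not to be used. Origin at the centre of its underside, z up.
- old_spring_b: Another worn bare-grey valve spring, 35 mm diameter, 48 mm tall, loose and upright; not to be used. Origin at the centre of its underside, z up.
- lube_bottle: A loose squeeze bottle with a pointed tip, upright: 42 mm diameter, 153 mm tall, 140 g. Origin at the centre of its underside, z up. Fixed round the work: a black hose, 35 mm thick, across the bench in front of the head, and on the right a green vice 160 mm tall. Every loose part starts with at least 25 mm free beside it.

How it is judged:
By the outcome, as a careful person would: the job done as asked, in the order asked, and still so for the second after the job is handed in, with the robot touching nothing.
It also fails if it takes over 106 s, if anything falls off the work surface, if the arm or the gripper's body presses on something with over 40 N, if the wrist force passes 120 N, or if a joint passes its speed limit or range.

### The arm

A 6-joint arm with a two-finger parallel gripper is mounted at the origin on a cart in front of the work surface, level with it; the furniture and walls round the work are solid. World frame = base frame: x ahead of the robot, y to its left, z up, the work surface at z = 0. Lengths are in mm, angles in rad, forces in N, time in s.
With the tool pointing down it reaches from about 275 to 1000 mm from the base axis. Payload 8.4 kg.
Tool frame: the origin (TCP) lies on the centre line of the jaws, within the pads' length; the fingertips stand 25 mm ahead of it and the grasp point (between the pads) lies 6 mm ahead of it; z points along the fingers, y is the line along which they close (so a half turn about z gives the same grasp; the last joint's range is limited). The gripper opens to 85 mm and grips with 20 to 120 N. Pads are 22 mm wide; open, the fingers measure 114 mm over their backs; the gripper's body (76 mm by 85 mm) begins 54 mm behind the grasp point. The pads swing forward as they close: fully open they stand 13 mm farther back than shut.
Start: joints at [-1.272, 0.353, 1.633, -0, 1.155, -0.002], TCP at [185.176, -596.94, 256.281] pointing down, gripper open.
Joint ranges: [-2.63, 2.63], [-0.92, 2.1], [0.06, 2.66], [-1.3, 4.44], [0, 2.69], [-3.02, 3.02]. Speed limits (rad/s): [2.22, 2.22, 2.79, 3.14, 3.14, 3.14].

### API

Orientations are given as [roll, pitch, yaw] about the fixed x, y, z axes, in that order (R = Rz(yaw) Ry(pitch) Rx(roll)).
In Python, from rig import r gives the robot as it stands.
- The arm moves only by the shell command python3 -m jog 'ROWS' [FORCE]. ROWS is JSON, a list of rows, each a list of 3 entries, a list of its own where there are three numbers: the turn, a rotation vector about the tool's x, y, z in rad, then the shift along the tool's x, y, z in m, then the opening, from -1 (shut) to 1 (fully open). In form: [[[rx, ry, rz], [x, y, z], gripper], ...]. A call has 1 to 12 rows; each row shifts and turns the commanded pose from where the row before left it, along the tool's axes as they then stand; what a row does not reach is not made up. A row lasts 1/10 s, in which the tool goes at most 50 mm and 8.59 degrees, less where a joint would pass 70% of its speed; a pose out of reach is approached as far as the arm can. A call with a gripper value outside its range is refused whole. The fingers move at their own pace and stop on an object; FORCE is the grip in N (left out, the last holds). Time passes only in rows, so rows that do not move let the fingers close. It gives the time, the measured TCP pose, the force, the opening and the grip force at its end, in the units of the state.
- r.sense(): the state, without advancing time (a new reading comes with each control period).
- r.grab_frame(name): name is "scene" or "top" or "wrist"; returns the picture (480x640x3 uint8, red, green, blue); there is no depth.
- r.camera_params(name): a dict with "fx", "fy", "cx", "cy" (pixels), "rvec" (rotation vector, rad) and "tvec" (3), from world to camera coordinates, as OpenCV has them; the wrist camera has in their place "hand_eye" (4x4, takes a point from camera to tool coordinates, whose origin is the TCP and whose axes are the flange's). Camera axes: x right, y down, z forward; pixel columns grow to the right and rows downward; lengths in mm; the calibration is good to about 2 mm. A picture is of the moment at which its call begins: read the wrist's pose just before it. camera_params takes no time and is no camera call.
- r.sign_off(): hands the job in; it is judged then, once.
The state is a dict: "clock": time; "qpos": joint angles; "qvel": joint speeds; "joint_efforts": joint torques, N m; "eef_pos": TCP position; "tcp_rot": TCP orientation; "contact_force": force on the tool from outside, world axes, zero at the start; "wrist_torque": the same for the moment, N m; "opening": opening from 0.0 (shut) to 1.0 (fully open); "grasp_force": force on a finger pad.
Only numpy, scipy, OpenCV 4.12 (cv2) and the standard library are available. Lean on these libraries where they do the work, as an engineer would, in place of code of your own. Each camera call takes 0.05 s, during which the arm holds its last target. There are 200 camera calls.

## Working session

There is one attempt and no reset: what is moved stays moved. The work goes in short steps, Python scripts to look and compute and a shell command to move; the robot and the scene stay as the last step left them, time stands still between calls to the robot, and variables do not carry over. Pictures are saved under pics/ and viewed, at most 14 in all, crops included, and the job is handed in when it is done.

```bash
ls; mkdir -p pics
python3 - <<'E'
from rig import r
import cv2
for n in("scene","top"):
    cv2.imwrite(f"pics/{n}0.png",r.grab_frame(n)[:,:,::-1]); print(n,r.camera_params(n))
print(r.camera_params("wrist")); print(r.sense())
E
```

```text
pics
scene {'fx': 433.77508402777096, 'fy': 433.77508402777096, 'cx': 323.70647701489867, 'cy': 238.56673161209062, 'rvec': array([ 2.10197494, -0.98208925,  0.47972669]), 'tvec': array([-275.5503648 ,  393.40935864,  499.04460852])}
top {'fx': 480.04902991634145, 'fy': 480.04902991634145, 'cx': 316.4128381475101, 'cy': 246.13680539146995, 'rvec': array([ 2.1897537 , -2.1476464 ,  0.15499877]), 'tvec': array([ 109.27261279,  602.41588207, 1030.13268931])}
{'fx': 370.31875543045453, 'fy': 370.31875543045453, 'cx': 324.30947302337574, 'cy': 235.84199463116113, 'hand_eye': array([[ 2.51767807e-04, -9.52849425e-01, -3.03443421e-01,
         7.81862610e+01],
       [ 9.99999128e-01, -1.53531005e-04,  1.31180803e-03,
        -5.60958803e-01],
       [-1.29654350e-03, -3.03443487e-01,  9.52848555e-01,
        -1.17783804e+02],
       [ 0.00000000e+00,  0.00000000e+00,  0.00000000e+00,
         1.00000000e+00]])}
{'clock': 0.1, 'qpos': array([-1.27240965e+00,  3.53627988e-01,  1.63404658e+00,  3.01424215e-06,
        1.15520292e+00, -2.40547637e-03]), 'qvel': array([-0.00030051, -0.00221598, -0.00133795,  0.00103743,  0.0009932 ,
       -0.00049055]), 'joint_efforts': array([-7.42988977e-04, -6.06359339e+01, -3.42818534e+01, -8.24012022e-05,
        3.98385964e-03,  1.24586199e-05]), 'eef_pos': array([ 185.05550743, -596.56528819,  255.61170952]), 'tcp_rot': array([-3.14030783e+00, -5.84672947e-06,  3.00790930e-01]), 'contact_force': array([ 0.06387421,  0.33      , -0.49489751]), 'wrist_torque': array([-0.01342658,  0.01250787, -0.02739817]), 'grasp_force': 0.0, 'opening': 1.0041449994242155}
```

View pics/scene0.png

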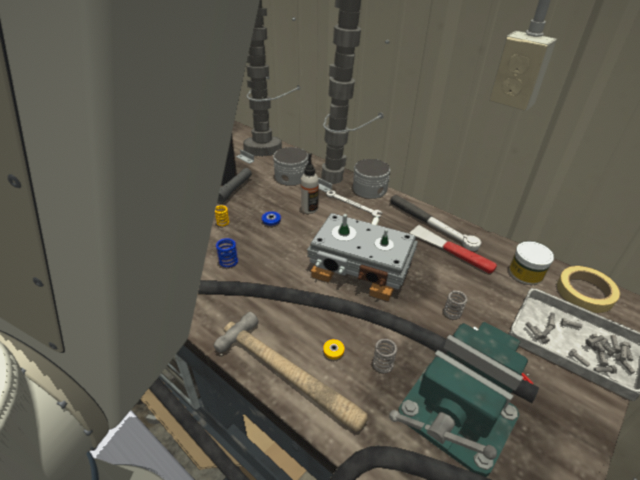

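View pics/top0.png

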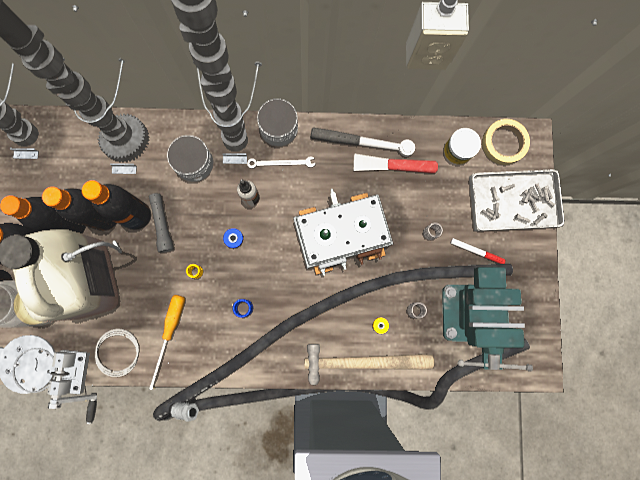

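The overhead picture gives approximate pixel positions: intake valve (325,234), exhaust valve (362,224), blue spring (242,308), yellow spring (194,271), blue retainer (233,238) and yellow retainer (381,325). Next I turn these into world positions.

```bash
cat > h.py <<'E'
from rig import r
import cv2,numpy as np
from scipy.spatial.transform import Rotation as Ro
def cam(n,s=None):
    p=r.camera_params(n)
    K=np.array([[p['fx'],0,p['cx']],[0,p['fy'],p['cy']],[0,0,1]])
    if n=='wrist':
        T=np.eye(4);T[:3,:3]=Ro.from_euler('xyz',s['tcp_rot']).as_matrix();T[:3,3]=s['eef_pos']
        M=T@p['hand_eye'];return K,M[:3,:3],M[:3,3]
    R=Ro.from_rotvec(p['rvec']).as_matrix();return K,R.T,-R.T@p['tvec']
def ray(C,uv,z):
    K,R,o=C;d=R@np.linalg.solve(K,[uv[0],uv[1],1]);return o+d*(z-o[2])/d[2]
def proj(C,X):
    K,R,o=C;q=K@(R.T@(np.array(X)-o));return q[:2]/q[2]
RNG={'blue':((105,120,50),(130,255,255)),'yel':((20,150,90),(30,255,255)),'green':((50,60,20),(90,255,255))}
def blobs(im,c,amin=20):
    m=cv2.inRange(cv2.cvtColor(im,cv2.COLOR_RGB2HSV),*map(np.array,RNG[c]))
    m=cv2.morphologyEx(m,cv2.MORPH_CLOSE,np.ones((5,5)))
    out=[]
    for k in cv2.findContours(m,cv2.RETR_EXTERNAL,cv2.CHAIN_APPROX_NONE)[0]:
        k=cv2.convexHull(k);a=cv2.contourArea(k)
        if a>amin:
            M=cv2.moments(k);out.append((a,(M['m10']/a,M['m01']/a),cv2.boundingRect(k),k))
    return sorted(out,key=lambda b:-b[0])
E
python3 - <<'E'
from h import *
np.set_printoptions(precision=1,suppress=True)
im=r.grab_frame("top");C=cam("top");print(C[2])
for c in RNG:
    for a,p,b,k in blobs(im,c):
        print(c,a,np.round(p,1),b,[ray(C,p,z)[:2] for z in (7,10,22,26,95)])
for n,p in dict(a=(418,310),b=(434,231),bot=(247,190)).items(): print(n,ray(C,p,25)[:2])
cv2.imwrite("pics/head.png",cv2.resize(im[170:300,180:450],None,fx=2.9,fy=2.9,interpolation=3)[:,:,::-1])
E
```

```text
[ 471.1  142.5 1092.6]
blue 281.0 [232.6 237.9] (223, 229, 20, 19) [array([618.4, 311.4]), array([618. , 310.9]), array([616.4, 309. ]), array([615.9, 308.4]), array([606.5, 297.7])]
blue 277.5 [242.3 307.8] (233, 299, 20, 19) [array([461.3, 283.5]), array([461.4, 283.1]), array([461.5, 281.6]), array([461.5, 281.1]), array([462.1, 272.1])]
yel 356.5 [171.4 315.1] (163, 296, 19, 43) [array([442.3, 440.2]), array([442.4, 439.4]), array([442.7, 436.1]), array([442.8, 435. ]), array([444.6, 416.1])]
yel 226.0 [ 90.7 189.3] (82, 181, 18, 18) [array([723.8, 638.9]), array([723.1, 637.6]), array([720.3, 632.1]), array([719.4, 630.2]), array([703.3, 598.7])]
yel 215.0 [ 51.  195.8] (43, 188, 17, 17) [array([706.7, 727.4]), array([706.1, 725.8]), array([703.4, 719.3]), array([702.6, 717.1]), array([687.6, 680. ])]
yel 192.5 [380.5 325.1] (373, 317, 16, 17) [array([428.4, -26.5]), array([428.5, -26. ]), array([429. , -24.2]), array([429.1, -23.5]), array([431.8, -12.8])]
yel 181.5 [452.2 154.8] (444, 143, 21, 21) [array([ 826.3, -194.5]), array([ 825.3, -193.6]), array([ 821.3, -189.9]), array([ 820. , -188.6]), array([ 797.5, -167.2])]
yel 177.0 [194.  270.9] (186, 264, 17, 15) [array([541.7, 395. ]), array([541.5, 394.3]), array([540.7, 391.5]), array([540.4, 390.6]), array([535.9, 374.6])]
green 6454.5 [484.9 316. ] (443, 264, 81, 105) [array([ 452.7, -262.8]), array([ 452.8, -261.6]), array([ 453. , -257.2]), array([ 453.1, -255.7]), array([ 454.2, -229.9])]
green 69.5 [324.6 233.7] (320, 229, 10, 10) [array([632.7, 102.2]), array([632.3, 102.3]), array([630.5, 102.7]), array([629.9, 102.9]), array([619.6, 105.4])]
green 27.5 [361.9 223.5] (359, 220, 7, 7) [array([658.2,  16.9]), array([657.7,  17.2]), array([655.6,  18.6]), array([654.9,  19.1]), array([643.,  27.])]
a [ 463.6 -106.9]
b [ 641.5 -144.7]
bot [726.3 280.3]
```

View pics/head.png

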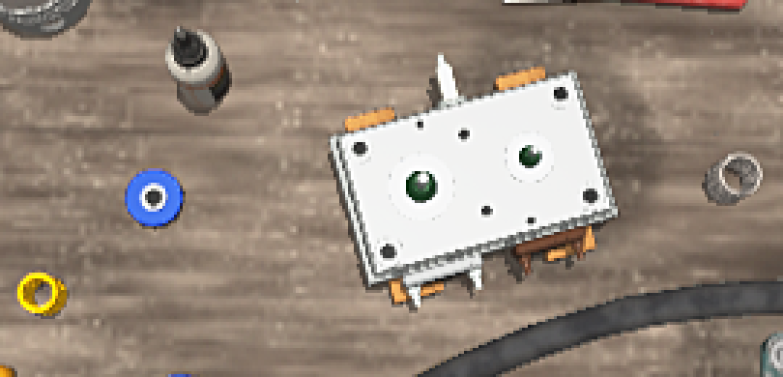

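Everything is located to a few mm. The valve line's angle of about 0.29 rad matches the tool yaw, so I keep that yaw throughout. I go above the head first to measure the valves with the wrist camera.

```bash
python3 -m jog '[[[0,0,0],[0.03,-0.025,-0.003],1],[[0,0,0],[0.03,-0.025,-0.003],1],[[0,0,0],[0.03,-0.025,-0.003],1],[[0,0,0],[0.03,-0.025,-0.003],1],[[0,0,0],[0.03,-0.025,-0.003],1],[[0,0,0],[0.03,-0.025,-0.003],0.2],[[0,0,0],[0.03,-0.025,-0.003],0.2],[[0,0,0],[0.03,-0.025,-0.003],0.2],[[0,0,0],[0.03,-0.025,0],0.2],[[0,0,0],[0.03,-0.025,0],0.2]]' 40
python3 -m jog '[[[0,0,0],[0.03,-0.025,0],0.2],[[0,0,0],[0.03,-0.025,0],0.2],[[0,0,0],[0.03,-0.025,0],0.2],[[0,0,0],[0.03,-0.025,0],0.2],[[0,0,0],[0.03,-0.025,0],0.2],[[0,0,0],[0.03,-0.025,0],0.2],[[0,0,0],[0.03,-0.025,0],0.2],[[0,0,0],[0.03,-0.025,0],0.2],[[0,0,0],[0.03,-0.025,0],0.2],[[0,0,0],[0.03,-0.025,0],0.2],[[0,0,0],[0,0,0],0.2],[[0,0,0],[0,0,0],0.2]]'
cat >> h.py <<'E'
def go(x,y,z,yaw=0.3):
    s=r.sense();R=Ro.from_euler('xyz',s['tcp_rot'])
    d=R.inv().apply(np.array([x,y,z])-s['eef_pos'])
    print('shift mm',np.round(d,1),'dist',round(np.linalg.norm(d)),'pos',s['eef_pos'].round(1),'rot',s['tcp_rot'].round(4),'t',round(s['clock'],1))
def shot(name):
    s=r.sense();im=r.grab_frame("wrist");cv2.imwrite(f"pics/{name}.png",im[:,:,::-1]);return im,cam("wrist",s)
E
python3 - <<'E'
from h import *
im,C=shot("w1")
go(600,65,250)
for a,p,b,k in blobs(im,'green',60): print(a,np.round(p),b,ray(C,p,85).round(1))
E
```

```text
clock: 1.15
eef_pos: [398.2, -267.8, 280.4]
tcp_rot: [3.141, -0.0, 0.301]
contact_force: [0.7, -0.8, 0.8]
opening: 0.596
grasp_force: 0.0
clock: 2.35
eef_pos: [609.9, 59.0, 279.6]
tcp_rot: [-3.142, 0.001, 0.302]
contact_force: [-0.7, -0.7, -0.2]
opening: 0.601
grasp_force: 0.0
shift mm [-7.  -9.3 29.8] dist 32 pos [609.5  58.2 279.8] rot [3.1416e+00 1.4000e-03 3.0140e-01] t 2.4
8277.0 [583. 382.] (501, 327, 139, 130) [ 519.2 -244.2   85. ]
499.0 [279. 180.] (265, 168, 27, 26) [624.8 104.3  85. ]
232.0 [375. 182.] (367, 173, 18, 19) [648.   25.9  85. ]
208.5 [499. 471.] (492, 460, 19, 20) [ 384.7 -215.4   85. ]
179.0 [480. 354.] (470, 348, 22, 15) [ 518.4 -130.6   85. ]
117.5 [442. 473.] (434, 468, 18, 12) [ 363.2 -155.9   85. ]
94.5 [ 63. 476.] (55, 473, 17, 7) [233.9 247.3  85. ]
76.5 [478. 333.] (472, 324, 12, 19) [ 539.2 -118.5   85. ]
```

View pics/w1.png

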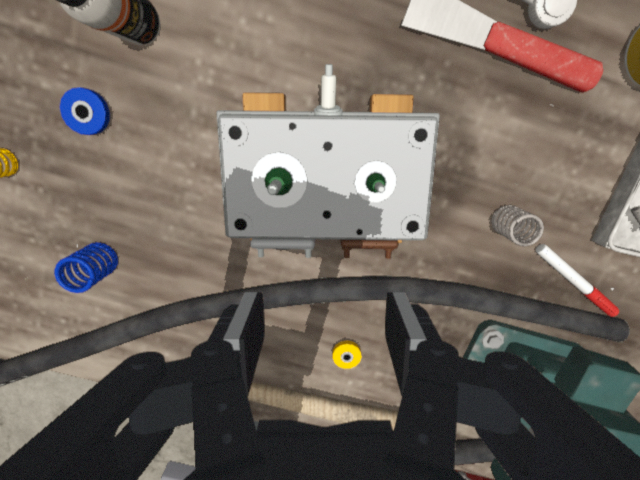

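The wrist view shows the intake seat ring centred at about (279,180), the exhaust seat ring at (376,182), the blue retainer at (85,111), the blue spring at (87,267) and the yellow retainer at (347,356).

```bash
cat >> h.py <<'E'
def seat(im,C,X,rad):
    # bright->dark edge of white seat disc: radial strongest falling edge, ellipse fit
    g=cv2.GaussianBlur(cv2.cvtColor(im,cv2.COLOR_RGB2GRAY),(3,3),0).astype(float);pts=[]
    for a in np.linspace(0,2*np.pi,72,endpoint=False):
        d=np.array([np.cos(a),np.sin(a),0]);rr=np.arange(rad-6,rad+6,.25)
        p=np.array([proj(C,X+d*q) for q in rr],np.float32)
        v=cv2.remap(g.astype(np.float32),p[:,0].copy(),p[:,1].copy(),1)[:,0]
        e=v[4:]-v[:-4];i=e.argmin()
        if e[i]<-8: pts.append(X+d*rr[i+2])
    P=np.array(pts);ok=np.ones(len(P),bool)
    for _ in range(5):
        A=np.c_[2*P[ok,:2],np.ones(ok.sum())];s=np.linalg.lstsq(A,(P[ok,:2]**2).sum(1),rcond=None)[0]
        R=np.sqrt(s[2]+s[:2]@s[:2]);res=abs(np.hypot(*(P[:,:2]-s[:2]).T)-R);ok=res<max(.6,1.5*np.median(res))
    return s[:2].round(1),round(R,1),ok.sum(),len(P)
E
python3 - <<'E'
from h import *
im=cv2.imread("pics/w1.png")[:,:,::-1].copy()
C=cam("wrist",r.sense())
for p,R in (((279,180),24.5),((376,182),18.5)):
    X=ray(C,p,75);print(X.round(1))
    for _ in range(3):
        o=seat(im,C,X,R);X[:2]=o[0]
    print(o)
for c in('blue','yel'):
  for a,p,b,k in blobs(im,c,300): print(c,a,np.round(p),b,ray(C,p,10).round(1),ray(C,p,26).round(1))
go(450,275,200)
E
```

```text
[622.9 103.8  75. ]
(array([622.5, 104. ]), np.float64(24.0), np.int64(71), 72)
[646.4  22.5  75. ]
(array([646.5,  23.3]), np.float64(17.8), np.int64(61), 72)
blue 2095.5 [ 86. 267.] (55, 242, 63, 51) [450.8 290.8  10. ] [460.4 282.2  26. ]
blue 1782.0 [ 84. 111.] (60, 88, 50, 47) [619.5 310.4  10. ] [622.1 301.   26. ]
yel 643.5 [346. 354.] (332, 340, 30, 29) [428.7 -26.3  10. ] [439.2 -21.8  26. ]
yel 419.5 [634.  56.] (627, 29, 13, 50) [ 825.3 -183.2   10. ] [ 819.4 -172.2   26. ]
yel 409.0 [  8. 163.] (0, 148, 19, 30) [544.3 380.3  10. ] [550.1 368.   26. ]
shift mm [ -87.9 -254.4   79.9] dist 281 pos [609.5  58.2 279.8] rot [3.1416e+00 1.4000e-03 3.0140e-01] t 2.4
```

Seats: intake (622.5,104.0) and exhaust (646.5,23.3), 84.2 mm apart against the nominal 84. Now the blue spring.

```bash
python3 -m jog '[[[0,0,0],[-0.011,-0.032,0.010],0.2],[[0,0,0],[-0.011,-0.032,0.010],0.2],[[0,0,0],[-0.011,-0.032,0.010],0.2],[[0,0,0],[-0.011,-0.032,0.010],0.2],[[0,0,0],[-0.011,-0.032,0.010],0.2],[[0,0,0],[-0.011,-0.032,0.010],0.2],[[0,0,0],[-0.011,-0.032,0.010],0.2],[[0,0,0],[-0.011,-0.031,0.010],0.2],[[0,0,0],[0,0,0],0.2],[[0,0,0],[0,0,0],0.2]]'
python3 - <<'E'
from h import *
im,C=shot("w2")
for c in('blue','yel'):
  for a,p,b,k in blobs(im,c,300): print(c,a,np.round(p),b,ray(C,p,10).round(1),ray(C,p,26).round(1))
go(461,282,50)
E
```

```text
clock: 3.4
eef_pos: [450.1, 275.1, 200.3]
tcp_rot: [3.141, 0.0, 0.301]
contact_force: [1.3, 0.2, 0.4]
opening: 0.6
grasp_force: 0.0
blue 2458.5 [322. 205.] (296, 174, 53, 61) [456.9 279.5  10. ] [460.4 280.5  26. ]
blue 559.0 [346.   7.] (321, 0, 50, 17) [603.2 306.6  10. ] [599.1 306.2  26. ]
yel 4299.0 [131. 165.] (97, 110, 72, 116) [442.  438.9  10. ] [446.3 431.7  26. ]
yel 2178.0 [206.  53.] (179, 26, 57, 54) [542.7 397.2  10. ] [541.8 392.1  26. ]
yel 1166.0 [620. 325.] (599, 307, 41, 37) [429. -25.  10.] [434.   -8.2  26. ]
shift mm [ 11.8  -3.8 150.6] dist 151 pos [450.7 274.9 200.6] rot [ 3.1413e+00 -3.0000e-04  3.0040e-01] t 3.5
```

View pics/w2.png

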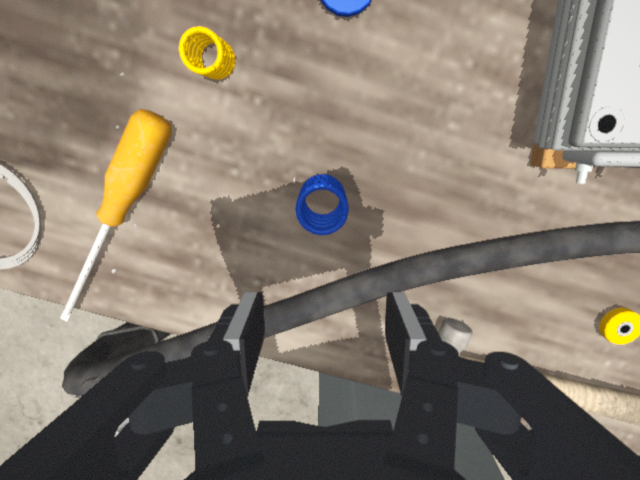

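The view shows the blue spring centred at about (322,205), with the fingers straddling column 324. The estimates from all views agree on (460.5,281). Descend and grip.

```bash
python3 -m jog '[[[0,0,0],[0.006,-0.0015,0.03],0.2],[[0,0,0],[0.0055,-0.0015,0.03],0.2],[[0,0,0],[0,0,0.03],0.2],[[0,0,0],[0,0,0.03],0.2],[[0,0,0],[0,0,0.025],0.2],[[0,0,0],[0,0,0.019],0.2],[[0,0,0],[0,0,0],0.2],[[0,0,0],[0,0,0],-0.1],[[0,0,0],[0,0,0],-0.2],[[0,0,0],[0,0,0],-0.4],[[0,0,0],[0,0,0],-0.4]]' 40
```

```text
clock: 4.55
eef_pos: [461.1, 282.3, 37.2]
tcp_rot: [-3.141, -0.001, 0.301]
contact_force: [-0.0, -0.1, -0.9]
opening: 0.468
grasp_force: 40.4
```

```bash
python3 -m jog '[[[0,0,0],[0,0,-0.03],-0.4],[[0,0,0],[0,0,-0.05],-0.4],[[0,0,0],[0,0,-0.05],-0.4],[[0,0,0],[0,0,-0.04],-0.4],[[0,0,0],[0.014,0.031,0],-0.4],[[0,0,0],[0.014,0.031,0],-0.4],[[0,0,0],[0.015,0.031,0],-0.4],[[0,0,0],[0.015,0.031,0],-0.4],[[0,0,0],[0.015,0.031,0],-0.4],[[0,0,0],[0.014,0.031,0],-0.4],[[0,0,0],[0.014,0.031,0],-0.4],[[0,0,0],[0,0,0],-0.4]]'
cat >> h.py <<'E'
def inhand(im,C,c,hgt,below,s):
    # offset (tool x,y) of held spring's axis: mid-height hull centroid
    z=s['eef_pos'][2]-below+hgt/2
    for a,p,b,k in blobs(im,c,300):
        X=ray(C,p,z);print(a,np.round(p),b,'tool',Ro.from_euler('xyz',s['tcp_rot']).inv().apply(X-s['eef_pos']).round(1))
E
python3 - <<'E'
from h import *
s=r.sense();im,C=shot("w3")
inhand(im,C,'blue',52,37.2,s)
for p,R in (((622.5,104.0),24.5),((646.5,23.3),18.5)):
    try: print(seat(im,C,np.array([*p,75.]),R))
    except Exception as e: print(e)
go(622.5,104,150)
E
```

```text
clock: 5.75
eef_pos: [623.7, 102.0, 206.7]
tcp_rot: [3.14, -0.002, 0.298]
contact_force: [-0.5, 0.6, -1.9]
opening: 0.471
grasp_force: 41.0
14175.0 [324. 337.] (264, 256, 120, 155) tool [-5.2 -0.4 11.2]
2545.0 [ 80. 144.] (51, 117, 60, 56) tool [ 69.6 -83.   11.2]
(array([622.8, 104.9]), np.float64(24.1), np.int64(51), 62)
(array([646.9,  24.2]), np.float64(18.0), np.int64(66), 68)
shift mm [ 0.5 -0.5 56.5] dist 56 pos [622.2 103.4 206.5] rot [ 3.1414e+00 -5.0000e-04  2.9840e-01] t 5.8
```

View pics/w3.png

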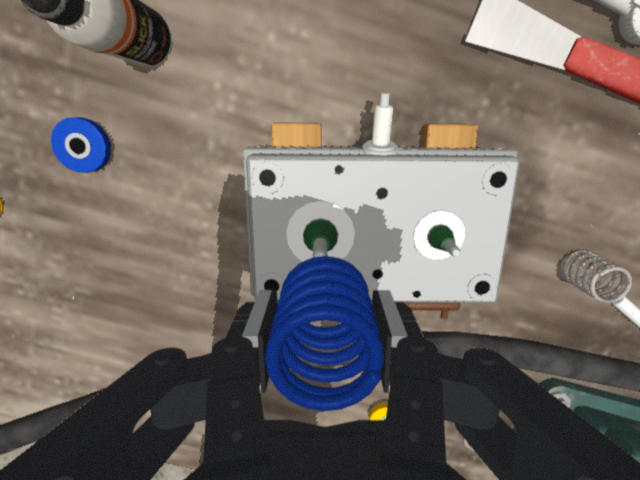

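The spring is held square, centred at column 324; the edge rows 256 and 411 match an axis offset of about 0. The intake seat is at (320,232). Lower it.

```bash
python3 -m jog '[[[0,0,0],[0.0005,-0.001,0.02],-0.4],[[0,0,0],[0,0,0.02],-0.4],[[0,0,0],[0,0,0.02],-0.4],[[0,0,0],[0,0,0.015],-0.4],[[0,0,0],[0,0,0.008],-0.4],[[0,0,0],[0,0,0.005],-0.4],[[0,0,0],[0,0,0.003],-0.4],[[0,0,0],[0,0,0.001],-0.4],[[0,0,0],[0,0,0],-0.4]]'
```

```text
clock: 6.7
eef_pos: [621.8, 106.0, 114.8]
tcp_rot: [3.142, -0.001, 0.301]
contact_force: [0.6, -0.3, -1.1]
opening: 0.465
grasp_force: 41.0
```

```bash
python3 -m jog '[[[0,0,0],[0,0,0.001],-0.4],[[0,0,0],[0,0,0],-0.4]]';python3 -m jog '[[[0,0,0],[0,0,0.001],-0.4],[[0,0,0],[0,0,0],-0.4]]';python3 -m jog '[[[0,0,0],[0,0,0.001],-0.4],[[0,0,0],[0,0,0],-0.4]]'
```

```text
clock: 6.9
eef_pos: [621.7, 105.9, 113.6]
tcp_rot: [3.142, -0.0, 0.301]
contact_force: [-0.2, 0.2, -1.1]
opening: 0.469
grasp_force: 41.0
clock: 7.1
eef_pos: [621.5, 105.9, 112.3]
tcp_rot: [-3.142, 0.0, 0.301]
contact_force: [1.1, -0.3, -1.7]
opening: 0.467
grasp_force: 41.0
clock: 7.3
eef_pos: [621.7, 105.9, 111.6]
tcp_rot: [3.142, -0.0, 0.301]
contact_force: [-1.0, -0.3, 3.1]
opening: 0.468
grasp_force: 41.2
```

```bash
python3 -m jog '[[[0,0,0],[0,0.0013,-0.0005],-0.4],[[0,0,0],[0.0005,0,0.001],-0.4],[[0,0,0],[0,0,0],-0.4]]'; python3 -m jog '[[[0,0,0],[0,0,0],0.1],[[0,0,0],[0,0,0],0.25],[[0,0,0],[0,0,0],0.25],[[0,0,0],[0,0,-0.01],0.25],[[0,0,0],[0,0,-0.03],0.25],[[0,0,0],[0,0,-0.04],0.25],[[0,0,0],[-0.01,0,-0.03],0.25],[[0,0,0],[-0.03,0,0],0.25],[[0,0,0],[0,0,0],0.25],[[0,0,0],[0,0,0],0.25]]'
cat >> h.py <<'E'
def ring(im,C,c,X,rad,z):
    # outer circle of a coloured top ring: fit to upward/all hull points back-projected at z
    for a,p,b,k in blobs(im,c,300):
        P=np.array([ray(C,q[0],z)[:2] for q in k])
        if np.hypot(*(P.mean(0)-X))>40: continue
        print(c,np.round(p),b,ray(C,p,z).round(1))
E
python3 - <<'E'
from h import *
im,C=shot("w4")
ring(im,C,'blue',(622,105),20,101)
go(540,391,190)
E
```

```text
clock: 7.6
eef_pos: [622.2, 104.6, 111.6]
tcp_rot: [3.141, 0.001, 0.301]
contact_force: [-4.7, -1.8, 10.1]
opening: 0.464
grasp_force: 41.9
clock: 8.6
eef_pos: [584.2, 92.9, 221.5]
tcp_rot: [3.141, -0.001, 0.301]
contact_force: [0.3, 0.7, -0.1]
opening: 0.623
grasp_force: 0.0
blue [324. 183.] (292, 146, 66, 72) [621.  104.5 101. ]
shift mm [  45.5 -297.8   31.2] dist 303 pos [584.7  93.1 221.2] rot [ 3.1415e+00 -9.0000e-04  3.0070e-01] t 8.7
```

View pics/w4.png

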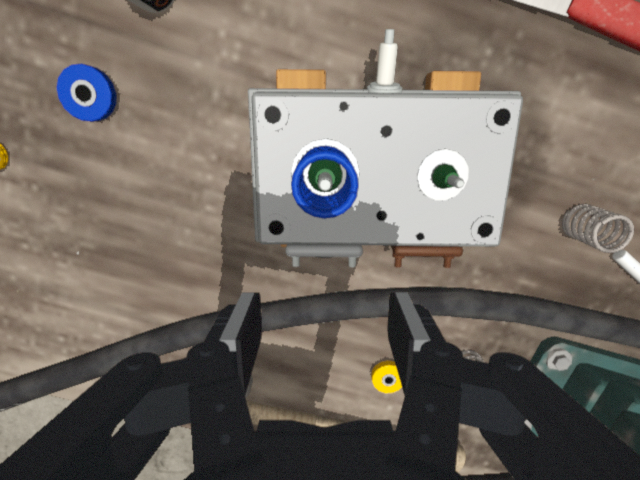

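The blue spring stands on the intake seat around the stem, at pixel (324,183). Now the yellow spring.

```bash
python3 -m jog '[[[0,0,0],[0.0055,-0.037,0.004],0],[[0,0,0],[0.0055,-0.037,0.004],0],[[0,0,0],[0.0055,-0.037,0.004],0],[[0,0,0],[0.0055,-0.037,0.004],0],[[0,0,0],[0.0055,-0.037,0.004],0],[[0,0,0],[0.0055,-0.037,0.004],0],[[0,0,0],[0.0055,-0.038,0.004],0],[[0,0,0],[0.0055,-0.038,0.004],0],[[0,0,0],[0,0,0],0],[[0,0,0],[0,0,0],0],[[0,0,0],[0,0,0],0]]'
python3 - <<'E'
from h import *
im,C=shot("w5")
for a,p,b,k in blobs(im,'yel',600): print(a,np.round(p),b,ray(C,p,21).round(1))
for a,p,b,k in blobs(im,'blue',600): print('blue',a,np.round(p),b,ray(C,p,10).round(1))
go(541,392,35)
E
```

```text
clock: 9.75
eef_pos: [538.2, 390.0, 188.3]
tcp_rot: [3.141, 0.001, 0.301]
contact_force: [0.2, -0.2, -0.3]
opening: 0.496
grasp_force: 0.0
2028.5 [243. 297.] (207, 260, 68, 86) [453.7 436.3  21. ]
1510.0 [324. 218.] (304, 193, 40, 49) [540.3 391.5  21. ]
blue 2653.0 [452. 149.] (422, 121, 60, 58) [619.8 311.2  10. ]
shift mm [  3.3  -1.4 153.6] dist 154 pos [538.3 389.7 188.6] rot [3.1412e+00 4.0000e-04 3.0000e-01] t 9.8
```

```bash
python3 -m jog '[[[0,0,0],[0.0025,-0.001,0.03],0],[[0,0,0],[0,0,0.03],0],[[0,0,0],[0,0,0.03],0],[[0,0,0],[0,0,0.03],0],[[0,0,0],[0,0,0.02],0],[[0,0,0],[0,0,0.014],0],[[0,0,0],[0,0,0],0],[[0,0,0],[0,0,0],-0.3],[[0,0,0],[0,0,0],-0.5],[[0,0,0],[0,0,0],-0.6],[[0,0,0],[0,0,0],-0.6]]' 30
python3 - <<'E'
from h import *
go(646.7,23.7,210)
E
```

```text
clock: 10.9
eef_pos: [540.4, 392.6, 35.7]
tcp_rot: [-3.141, -0.001, 0.301]
contact_force: [-0.4, -0.2, -1.1]
opening: 0.341
grasp_force: 31.5
shift mm [  -7.5  383.8 -174.5] dist 422 pos [540.4 392.6  35.7] rot [-3.1412e+00 -1.2000e-03  3.0080e-01] t 10.9
```

```bash
python3 -m jog '[[[0,0,0],[0,0,-0.035],-0.6],[[0,0,0],[0,0,-0.048],-0.6],[[0,0,0],[0,0,-0.047],-0.6],[[0,0,0],[0,0,-0.045],-0.6],[[0,0,0],[-0.001,0.048,0],-0.6],[[0,0,0],[-0.001,0.048,0],-0.6],[[0,0,0],[-0.001,0.048,0],-0.6],[[0,0,0],[-0.001,0.048,0],-0.6],[[0,0,0],[-0.001,0.048,0],-0.6],[[0,0,0],[-0.001,0.048,0],-0.6],[[0,0,0],[-0.001,0.048,0],-0.6],[[0,0,0],[0,0.048,0],-0.6]]'; python3 -m jog '[[[0,0,0],[0,0,0],-0.6],[[0,0,0],[0,0,0],-0.6],[[0,0,0],[0,0,0],-0.6]]'
python3 - <<'E'
from h import *
s=r.sense();im,C=shot("w6")
inhand(im,C,'yel',42,35.7,s)
T=lambda v:s['eef_pos']+Ro.from_euler('xyz',s['tcp_rot']).apply(v)
print('pred rows',proj(C,T([15,0,33.7])),proj(C,T([-15,0,-4.3])))
print(seat(im,C,np.array([646.7,23.7,75.]),18.5))
go(646.7,23.7,120)
E
```

```text
clock: 12.1
eef_pos: [647.3, 21.6, 210.4]
tcp_rot: [3.141, -0.001, 0.301]
contact_force: [0.9, -0.3, -0.8]
opening: 0.342
grasp_force: 31.6
clock: 12.4
eef_pos: [646.8, 24.3, 209.9]
tcp_rot: [-3.141, 0.0, 0.301]
contact_force: [-0.5, 0.5, -1.1]
opening: 0.34
grasp_force: 31.6
7529.0 [324. 327.] (283, 268, 83, 115) tool [-2.9 -0.5 14.7]
716.5 [309. 412.] (292, 399, 34, 28) tool [-46.   -7.   14.7]
pred rows [325.09735899 268.0924667 ] [325.36715235 383.40554958]
(array([646.9,  24.4]), np.float64(18.0), np.int64(72), 72)
shift mm [-0.3  1.  89.9] dist 90 pos [646.7  24.7 209.9] rot [-3.1413e+00  1.0000e-04  3.0190e-01] t 12.4
```

```bash
python3 -m jog '[[[0,0,0],[0,0,0.025],-0.6],[[0,0,0],[0,0,0.025],-0.6],[[0,0,0],[0,0,0.02],-0.6],[[0,0,0],[0,0,0.015],-0.6],[[0,0,0],[0,0,0.007],-0.6],[[0,0,0],[0,0,0.004],-0.6],[[0,0,0],[0,0,0.001],-0.6],[[0,0,0],[0,0,0],-0.6],[[0,0,0],[0,0,0],-0.6]]';python3 -m jog '[[[0,0,0],[0,0,0.001],-0.6],[[0,0,0],[0,0,0],-0.6]]';python3 -m jog '[[[0,0,0],[0,0,0.001],-0.6],[[0,0,0],[0,0,0],-0.6]]'
```

```text
clock: 13.35
eef_pos: [647.6, 23.4, 113.6]
tcp_rot: [3.141, -0.001, 0.301]
contact_force: [-0.0, 0.1, -0.3]
opening: 0.346
grasp_force: 31.6
clock: 13.55
eef_pos: [647.2, 23.4, 112.0]
tcp_rot: [3.142, -0.0, 0.301]
contact_force: [0.0, -1.2, -1.1]
opening: 0.343
grasp_force: 31.6
clock: 13.75
eef_pos: [647.0, 23.5, 110.7]
tcp_rot: [-3.142, 0.0, 0.301]
contact_force: [0.6, 0.3, -0.1]
opening: 0.346
grasp_force: 31.6
```

```bash
python3 -m jog '[[[0,0,0],[0,-0.0005,0.001],-0.6],[[0,0,0],[0,0,0],-0.6]]';python3 -m jog '[[[0,0,0],[0,0,0],-0.4],[[0,0,0],[0,0,0],-0.2],[[0,0,0],[0,0,0],0],[[0,0,0],[0,0,-0.01],0],[[0,0,0],[0,0,-0.03],0],[[0,0,0],[0,0,-0.04],0],[[0,0,0],[-0.01,0,-0.03],0.2],[[0,0,0],[-0.03,0,0],0.2],[[0,0,0],[0,0,0],0.2],[[0,0,0],[0,0,0],0.2]]'
python3 - <<'E'
from h import *
im,C=shot("w7")
ring(im,C,'yel',(647,24),15,96)
ring(im,C,'blue',(622,105),20,101)
go(619,311,150)
E
```

```text
clock: 13.95
eef_pos: [647.1, 23.6, 110.6]
tcp_rot: [3.141, -0.0, 0.301]
contact_force: [-2.6, -3.2, 6.6]
opening: 0.345
grasp_force: 32.3
clock: 14.95
eef_pos: [608.7, 12.1, 220.5]
tcp_rot: [3.141, -0.001, 0.301]
contact_force: [-0.0, -0.6, 0.5]
opening: 0.599
grasp_force: 0.0
yel [325. 180.] (301, 154, 48, 53) [646.3  23.7  96. ]
blue [188. 180.] (146, 146, 86, 72) [621.4 108.1 101. ]
shift mm [  97.8 -282.5   70.2] dist 307 pos [609.2  12.2 220.1] rot [ 3.1416e+00 -7.0000e-04  3.0060e-01] t 15.0
```

View pics/w7.png

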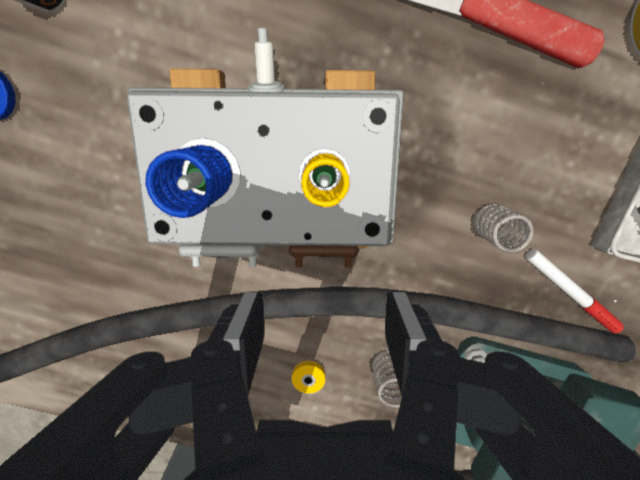

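Both springs are on their seats around the stems: blue at (188,180), yellow at (325,180). Now the blue retainer.

```bash
python3 -m jog '[[[0,0,0],[0.012,-0.035,0],0.3],[[0,0,0],[0.012,-0.035,0],0.3],[[0,0,0],[0.012,-0.035,0],0.3],[[0,0,0],[0.012,-0.035,0.01],0.3],[[0,0,0],[0.012,-0.035,0.01],0.3],[[0,0,0],[0.012,-0.035,0.015],0.3],[[0,0,0],[0.012,-0.035,0.015],0.3],[[0,0,0],[0.012,-0.036,0.015],0.3],[[0,0,0],[0,0,0],0.3],[[0,0,0],[0,0,0],0.3],[[0,0,0],[0,0,0],0.3]]'
python3 - <<'E'
from h import *
im,C=shot("w8")
for a,p,b,k in blobs(im,'blue',600): print('blue',a,np.round(p),b,ray(C,p,10).round(1))
go(619,311,28)
E
```

```text
clock: 16.1
eef_pos: [617.5, 308.5, 154.6]
tcp_rot: [3.141, 0.0, 0.301]
contact_force: [-0.7, -0.6, -0.3]
opening: 0.651
grasp_force: 0.0
blue 2790.5 [322. 225.] (292, 196, 61, 60) [619.5 311.4  10. ]
blue 1015.0 [629. 351.] (615, 322, 25, 60) [591.   36.5  10. ]
shift mm [  2.1  -2.3 127. ] dist 127 pos [617.6 308.2 155. ] rot [ 3.1414e+00 -2.0000e-04  3.0010e-01] t 16.1
```

View pics/w8.png

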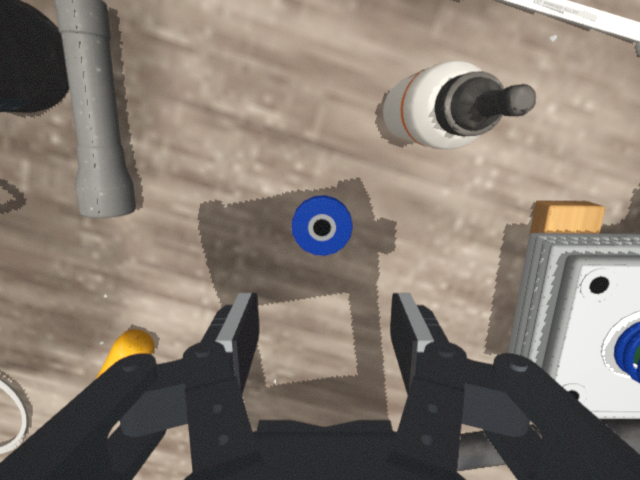

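```bash
python3 -m jog '[[[0,0,0],[0.0025,-0.0022,0.03],0.3],[[0,0,0],[0,0,0.03],0.3],[[0,0,0],[0,0,0.03],0.3],[[0,0,0],[0,0,0.02],0.3],[[0,0,0],[0,0,0.01],0.3],[[0,0,0],[0,0,0.005],0.3],[[0,0,0],[0,0,0.0015],0.3],[[0,0,0],[0,0,0],0.3],[[0,0,0],[0,0,0],0.3]]' 40
```

```text
clock: 17.05
eef_pos: [619.6, 312.0, 29.5]
tcp_rot: [-3.141, -0.002, 0.301]
contact_force: [0.1, -0.2, -0.1]
opening: 0.65
grasp_force: 0.0
```

```bash
python3 -m jog '[[[0,0,0],[0,0,0.001],0.2],[[0,0,0],[0,0,0.0005],0.15],[[0,0,0],[0,0,0],0.1],[[0,0,0],[0,0,0],-0.1],[[0,0,0],[0,0,0],-0.2],[[0,0,0],[0,0,0],-0.2]]' 40;  python3 - <<'E'
from h import *
go(622.2,104.6,210)
E
```

```text
clock: 17.65
eef_pos: [619.0, 311.9, 27.4]
tcp_rot: [-3.142, -0.0, 0.301]
contact_force: [-1.5, -0.9, 5.3]
opening: 0.495
grasp_force: 40.0
shift mm [ -58.3  198.9 -182.6] dist 276 pos [619.  311.9  27.4] rot [-3.1416e+00 -1.0000e-04  3.0090e-01] t 17.6
```

```bash
python3 -m jog '[[[0,0,0],[0,0,-0.01],-0.2],[[0,0,0],[0,0,-0.03],-0.2],[[0,0,0],[0,0,-0.04],-0.2],[[0,0,0],[0,0,-0.04],-0.2],[[0,0,0],[0,0,0],-0.2],[[0,0,0],[0,0,0],-0.2]]';  python3 - <<'E'
from h import *
im,C=shot("w9")
cv2.imwrite("pics/w9c.png",cv2.resize(im[200:420,180:470],None,fx=2.6,fy=2.6)[:,:,::-1])
go(622.2,104.6,210)
E
```

```text
clock: 18.25
eef_pos: [619.5, 312.1, 148.5]
tcp_rot: [-3.141, -0.003, 0.301]
contact_force: [-0.4, -0.5, -0.9]
opening: 0.493
grasp_force: 40.8
shift mm [-58.  198.8 -63.1] dist 216 pos [618.6 311.7 146.9] rot [-3.1416 -0.      0.3008] t 18.3
```

View pics/w9c.png

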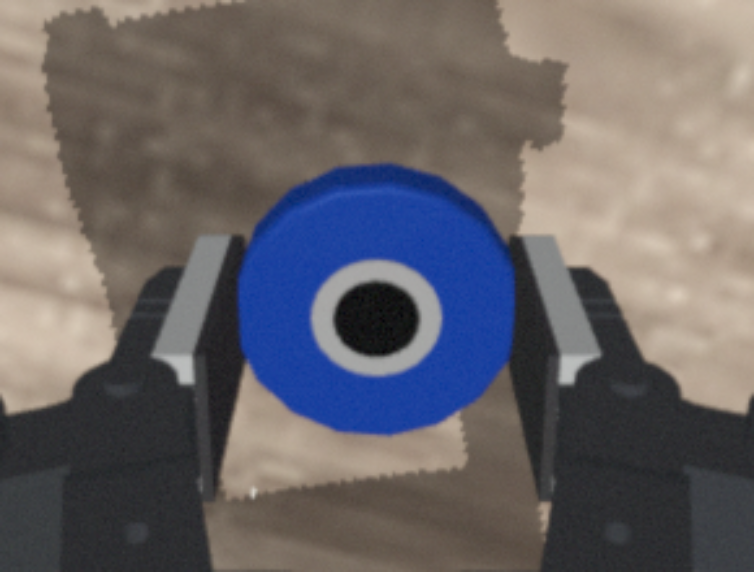

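The retainer is held flat and centred between the pads, with its hole at full-frame pixel (324.6,322), which gives a tool x offset of about 0. Carry it to the intake.

```bash
python3 -m jog '[[[0,0,0],[0,0,-0.029],-0.2],[[0,0,0],[0,0,-0.029],-0.2],[[0,0,0],[-0.0097,0.033,0],-0.2],[[0,0,0],[-0.0097,0.033,0],-0.2],[[0,0,0],[-0.0097,0.033,0],-0.2],[[0,0,0],[-0.0097,0.033,0],-0.2],[[0,0,0],[-0.0097,0.033,0],-0.2],[[0,0,0],[-0.0097,0.034,0],-0.2],[[0,0,0],[0,0,0],-0.2],[[0,0,0],[0,0,0],-0.2],[[0,0,0],[0,0,0],-0.2],[[0,0,0],[0,0,0],-0.2]]';  python3 - <<'E'
from h import *
go(622.2,104.6,149.4)
E
```

```text
clock: 19.5
eef_pos: [622.1, 105.6, 204.3]
tcp_rot: [-3.141, 0.001, 0.302]
contact_force: [0.0, -1.0, 0.4]
opening: 0.492
grasp_force: 40.9
shift mm [-0.1  1.  54.9] dist 55 pos [622.1 105.6 204.3] rot [-3.1413e+00  7.0000e-04  3.0200e-01] t 19.5
```

```bash
python3 -m jog '[[[0,0,0],[0,0.001,0.02],-0.2],[[0,0,0],[0,0,0.015],-0.2],[[0,0,0],[0,0,0.01],-0.2],[[0,0,0],[0,0,0.003],-0.2],[[0,0,0],[0,0,0],-0.2],[[0,0,0],[0,0,0],-0.2],[[0,0,0],[0,0,0],-0.2]]'
python3 - <<'E'
from h import *
go(622.2,104.6,149.4)
E
python3 -m jog '[[[0,0,0],[0,0,0.002],-0.2],[[0,0,0],[0,0,0],-0.2]]'; python3 -m jog '[[[0,0,0],[0,0,0.002],-0.2],[[0,0,0],[0,0,0],-0.2]]'
```

```text
clock: 20.2
eef_pos: [623.0, 103.6, 157.5]
tcp_rot: [3.141, -0.001, 0.301]
contact_force: [-0.1, 0.5, -0.5]
opening: 0.498
grasp_force: 40.9
shift mm [-0.5 -1.2  8.1] dist 8 pos [623.  103.6 157.5] rot [ 3.1415e+00 -1.1000e-03  3.0080e-01] t 20.2
clock: 20.4
eef_pos: [622.6, 103.5, 154.9]
tcp_rot: [-3.142, -0.0, 0.301]
contact_force: [-0.2, 0.6, -0.4]
opening: 0.494
grasp_force: 40.9
clock: 20.6
eef_pos: [622.4, 103.5, 152.6]
tcp_rot: [-3.142, 0.0, 0.301]
contact_force: [0.2, -0.0, -0.9]
opening: 0.495
grasp_force: 40.9
```

```bash
python3 -m jog '[[[0,0,0],[0,-0.001,0.001],-0.2],[[0,0,0],[0,0,0.001],-0.2],[[0,0,0],[0,0,0],-0.2]]'; python3 -m jog '[[[0,0,0],[0,0,0.001],-0.2],[[0,0,0],[0,0,0],-0.2]]'; python3 -m jog '[[[0,0,0],[0,0,0.001],-0.2],[[0,0,0],[0,0,0],-0.2]]'
```

```text
clock: 20.9
eef_pos: [622.2, 104.5, 150.6]
tcp_rot: [-3.142, 0.0, 0.301]
contact_force: [0.2, -0.0, -0.4]
opening: 0.495
grasp_force: 40.9
clock: 21.1
eef_pos: [622.2, 104.4, 149.7]
tcp_rot: [3.142, 0.0, 0.301]
contact_force: [0.6, -0.0, -0.2]
opening: 0.494
grasp_force: 40.9
clock: 21.3
eef_pos: [622.4, 104.5, 149.4]
tcp_rot: [-3.142, -0.0, 0.301]
contact_force: [-1.2, -0.2, 4.0]
opening: 0.494
grasp_force: 41.3
```

Contact came at the expected height of 149.4. Press slightly, release and look.

```bash
python3 -m jog '[[[0,0,0],[0,0,0.0005],-0.2],[[0,0,0],[0,0,0],-0.05],[[0,0,0],[0,0,0],0.1],[[0,0,0],[0,0,0],0.2],[[0,0,0],[0,0,0],0.3],[[0,0,0],[0,0,-0.01],0.3],[[0,0,0],[0,0,-0.03],0.3],[[0,0,0],[-0.02,0,-0.03],0.2],[[0,0,0],[-0.02,0,-0.02],0],[[0,0,0],[0,0,0],0],[[0,0,0],[0,0,0],0],[[0,0,0],[0,0,0],0]]'
python3 - <<'E'
from h import *
im,C=shot("w10")
for a,p,b,k in blobs(im,'blue',600): print(np.round(p),b,ray(C,p,135).round(1))
cv2.imwrite("pics/w10c.png",cv2.resize(im[60:400,100:560],None,fx=1.7,fy=1.7)[:,:,::-1])
for a,p,b,k in blobs(im,'yel',300): print('y',np.round(p),b,ray(C,p,10).round(1))
go(428.7,-26,170)
E
```

```text
clock: 22.5
eef_pos: [584.3, 92.7, 237.8]
tcp_rot: [-3.141, 0.0, 0.301]
contact_force: [-0.7, 0.8, -0.4]
opening: 0.495
grasp_force: 0.0
[324. 183.] (289, 145, 73, 75) [623.7 105.1 135. ]
y [448. 175.] (419, 152, 58, 49) [644.2  -9.2  10. ]
y [377. 368.] (369, 352, 17, 30) [424.5 -17.4  10. ]
shift mm [-183.6   67.3   67.6] dist 207 pos [584.2  92.7 237.4] rot [-3.1414e+00  1.1000e-03  3.0090e-01] t 22.6
```

View pics/w10c.png

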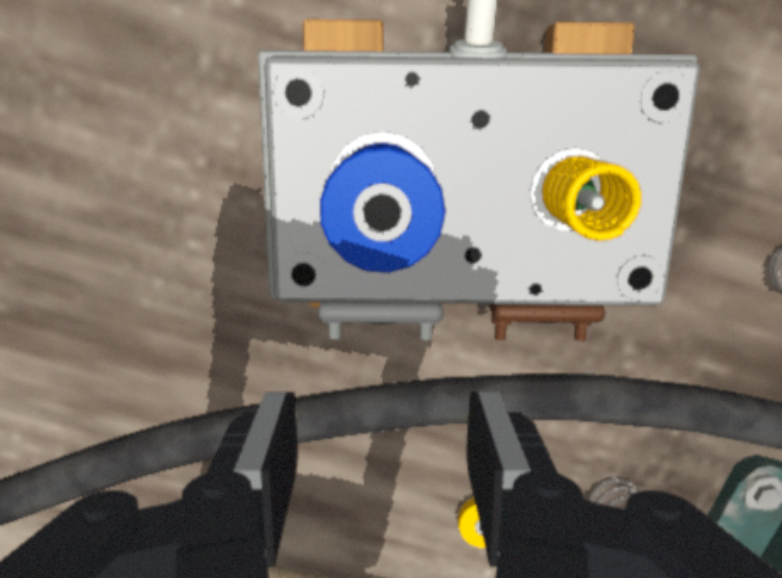

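The blue retainer sits flat and centred on the blue spring. Now the yellow retainer.

```bash
python3 -m jog '[[[0,0,0],[-0.031,0.011,0],0.1],[[0,0,0],[-0.031,0.011,0],0.1],[[0,0,0],[-0.031,0.011,0.01],0.1],[[0,0,0],[-0.031,0.011,0.02],0.1],[[0,0,0],[-0.03,0.0115,0.02],0.1],[[0,0,0],[-0.03,0.0115,0.018],0.1],[[0,0,0],[0,0,0],0.1],[[0,0,0],[0,0,0],0.1],[[0,0,0],[0,0,0],0.1]]'
python3 - <<'E'
from h import *
im,C=shot("w11")
for a,p,b,k in blobs(im,'yel',300): print('y',np.round(p),b,ray(C,p,11).round(1))
go(428.7,-26,27.5)
E
```

```text
clock: 23.45
eef_pos: [429.7, -25.6, 170.6]
tcp_rot: [3.141, -0.001, 0.301]
contact_force: [0.1, 0.2, 0.4]
opening: 0.548
grasp_force: 0.0
y [324. 224.] (302, 201, 46, 47) [429.3 -25.6  11. ]
shift mm [ -1.3   0.  143.2] dist 143 pos [429.8 -25.6 170.7] rot [ 3.1412e+00 -1.4000e-03  3.0120e-01] t 23.5
```

```bash
python3 -m jog '[[[0,0,0],[0,0,0.03],0.1],[[0,0,0],[0,0,0.04],0.1],[[0,0,0],[0,0,0.035],0.1],[[0,0,0],[0,0,0.02],0.1],[[0,0,0],[0,0,0.01],0.1],[[0,0,0],[0,0,0.006],0.1],[[0,0,0],[0,0,0],0.1],[[0,0,0],[0,0,0],0.1]]' 40
python3 - <<'E'
from h import *
go(429.3,-25.6,28)
E
```

```text
clock: 24.3
eef_pos: [429.1, -25.8, 30.0]
tcp_rot: [3.141, -0.001, 0.301]
contact_force: [0.0, 0.3, 0.7]
opening: 0.549
grasp_force: 0.0
shift mm [ 0.3 -0.2  2. ] dist 2 pos [429.1 -25.8  30. ] rot [ 3.1411e+00 -1.4000e-03  3.0090e-01] t 24.3
```

```bash
python3 -m jog '[[[0,0,0],[0,0,0.001],0.05],[[0,0,0],[0,0,0],-0.05],[[0,0,0],[0,0,0],-0.15],[[0,0,0],[0,0,0],-0.3],[[0,0,0],[0,0,0],-0.4],[[0,0,0],[0,0,0],-0.4]]' 40;python3 -m jog '[[[0,0,0],[0,0,-0.02],-0.4],[[0,0,0],[0,0,-0.04],-0.4],[[0,0,0],[0,0,-0.045],-0.4],[[0,0,0],[0,0,-0.04],-0.4],[[0,0,0],[0,0,-0.035],-0.4],[[0,0,0],[0,0,0],-0.4],[[0,0,0],[0,0,0],-0.4]]'
python3 - <<'E'
from h import *
s=r.sense();im,C=shot("w12")
T=lambda v:s['eef_pos']+Ro.from_euler('xyz',s['tcp_rot']).apply(v)
for a,p,b,k in blobs(im,'yel',300): print(np.round(p),b)
print(proj(C,T([0,0,14.5])))
cv2.imwrite("pics/w12c.png",cv2.resize(im[200:420,180:470],None,fx=2.6,fy=2.6)[:,:,::-1])
go(647,23.6,210)
E
```

```text
clock: 24.9
eef_pos: [428.6, -25.9, 29.0]
tcp_rot: [3.141, -0.001, 0.301]
contact_force: [-1.3, 0.1, 11.6]
opening: 0.389
grasp_force: 38.6
clock: 25.6
eef_pos: [428.4, -25.9, 208.8]
tcp_rot: [3.141, -0.002, 0.301]
contact_force: [-0.7, -0.0, -0.7]
opening: 0.389
grasp_force: 40.3
[324. 313.] (283, 271, 84, 85)
[325.22331755 320.79503136]
shift mm [224.2  17.7  -2.3] dist 225 pos [427.7 -25.9 207.8] rot [-3.1414e+00  4.0000e-04  3.0070e-01] t 25.6
```

View pics/w12c.png

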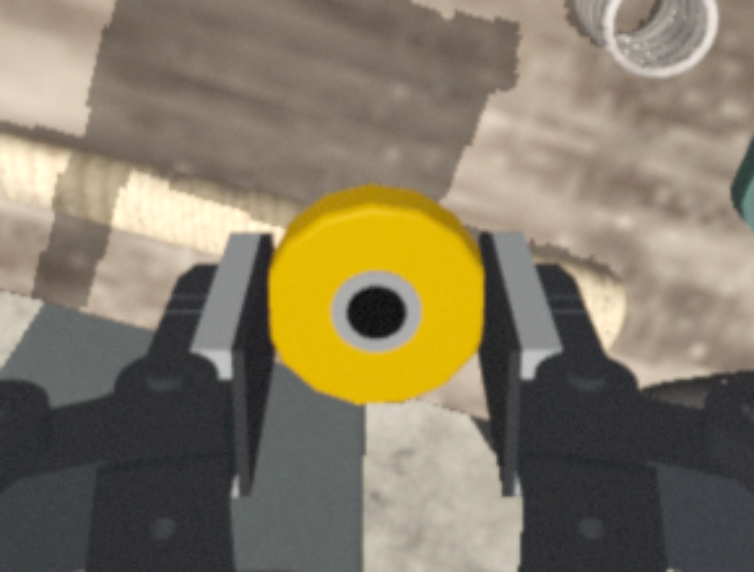

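Held flat and centred, with the hole at (324.6,319.6) against a predicted row of 320.8. Carry it to the exhaust.

```bash
python3 -m jog '[[[0,0,0],[0.037,0.003,0],-0.4],[[0,0,0],[0.037,0.003,0],-0.4],[[0,0,0],[0.0375,0.003,0],-0.4],[[0,0,0],[0.0375,0.003,0],-0.4],[[0,0,0],[0.0375,0.003,0],-0.4],[[0,0,0],[0.0375,0.003,0],-0.4],[[0,0,0],[0,0,0.02],-0.4],[[0,0,0],[0,0,0.02],-0.4],[[0,0,0],[0,0,0.01],-0.4],[[0,0,0],[0,0,0],-0.4],[[0,0,0],[0,0,0],-0.4],[[0,0,0],[0,0,0],-0.4]]'
python3 - <<'E'
from h import *
go(646.9,23.6,141)
E
```

```text
clock: 26.85
eef_pos: [647.9, 23.2, 159.1]
tcp_rot: [3.141, -0.001, 0.301]
contact_force: [1.2, -0.3, 0.1]
opening: 0.387
grasp_force: 40.3
shift mm [-0.9 -0.7 18.1] dist 18 pos [647.9  23.2 159.1] rot [ 3.1413e+00 -1.2000e-03  3.0070e-01] t 26.9
```

```bash
python3 -m jog '[[[0,0,0],[-0.0005,-0.0005,0.008],-0.4],[[0,0,0],[0,0,0.004],-0.4],[[0,0,0],[0,0,0],-0.4],[[0,0,0],[0,0,0],-0.4]]'; python3 -m jog '[[[0,0,0],[0,0,0.002],-0.4],[[0,0,0],[0,0,0],-0.4],[[0,0,0],[0,0,0],-0.4]]'; python3 -m jog '[[[0,0,0],[0,0,0.001],-0.4],[[0,0,0],[0,0,0],-0.4]]'
```

```text
clock: 27.25
eef_pos: [646.8, 23.6, 146.2]
tcp_rot: [-3.142, 0.0, 0.301]
contact_force: [-0.1, 0.1, -0.6]
opening: 0.389
grasp_force: 40.3
clock: 27.55
eef_pos: [646.9, 23.6, 144.3]
tcp_rot: [-3.142, 0.0, 0.301]
contact_force: [-0.2, -0.5, 0.1]
opening: 0.393
grasp_force: 40.3
clock: 27.75
eef_pos: [646.8, 23.6, 143.2]
tcp_rot: [-3.142, 0.0, 0.301]
contact_force: [0.4, -0.5, -1.2]
opening: 0.389
grasp_force: 40.3
```

```bash
for i in 1 2; do python3 -m jog '[[[0,0,0],[0,0,0.001],-0.4],[[0,0,0],[0,0,0],-0.4]]' | sed -n '2p;4p'; done; python3 -m jog '[[[0,0,0],[0,0,0.0007],-0.4],[[0,0,0],[0,0,0],-0.4]]'
```

```text
eef_pos: [646.8, 23.6, 142.2]
contact_force: [-0.1, -0.3, 1.2]
eef_pos: [646.9, 23.6, 141.3]
contact_force: [0.3, 0.0, -0.4]
clock: 28.35
eef_pos: [647.1, 23.6, 141.2]
tcp_rot: [3.141, -0.001, 0.301]
contact_force: [-1.6, 0.4, 3.9]
opening: 0.387
grasp_force: 40.7
```

Contact came at 141.2, as expected. Release, retreat and check.

```bash
python3 -m jog '[[[0,0,0],[0,0,0.0005],-0.4],[[0,0,0],[0,0,0],-0.2],[[0,0,0],[0,0,0],-0.05],[[0,0,0],[0,0,0],0.1],[[0,0,0],[0,0,0],0.1],[[0,0,0],[0,0,-0.01],0.1],[[0,0,0],[0,0,-0.03],0.1],[[0,0,0],[-0.03,-0.02,-0.03],0.1],[[0,0,0],[-0.04,-0.02,-0.03],0.1],[[0,0,0],[-0.03,0,0],0.1],[[0,0,0],[0,0,0],0.1],[[0,0,0],[0,0,0],0.1]]'
python3 - <<'E'
from h import *
im,C=shot("w13");t=r.grab_frame("scene")
a=cv2.resize(im[0:300,120:520],None,fx=1.5,fy=1.5);b=cv2.resize(t[180:310,280:480],(800-600,130))
s=cv2.resize(t[200:310,300:430],(390,330),interpolation=2)
out=np.zeros((450,800,3),np.uint8);out[:,:600]=a;out2=cv2.resize(s,(200,170));out[:170,600:]=out2
out[170:340,600:]=cv2.resize(t[190:345,200:480],(200,170));
cv2.imwrite("pics/fin.png",out[:,:,::-1])
for c,X,z in(('blue',(622,105),135),('yel',(647,24),125)): ring(im,C,c,X,0,z)
E
```

```text
clock: 29.55
eef_pos: [543.0, 31.7, 238.9]
tcp_rot: [3.141, -0.002, 0.301]
contact_force: [1.1, 0.5, 0.6]
opening: 0.555
grasp_force: 0.0
blue [243.  80.] (202, 38, 84, 85) [623.3 104.1 135. ]
yel [390.  83.] (359, 51, 62, 65) [647.4  24.5 125. ]
```

View pics/fin.png

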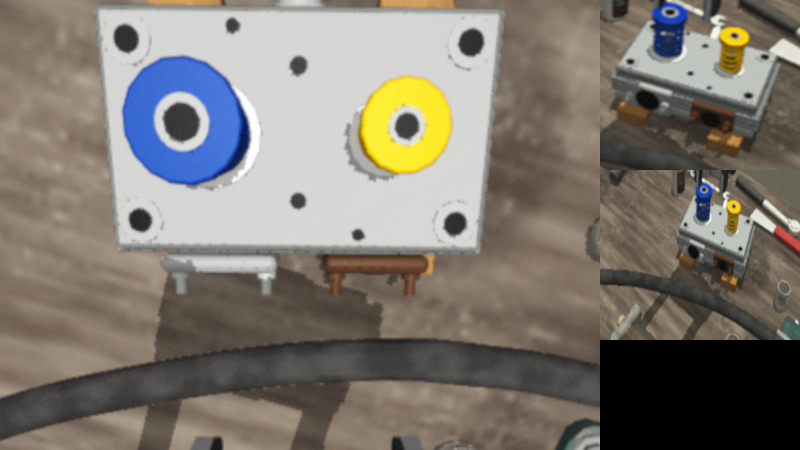

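Both retainers sit flat and centred on their springs: blue at full-frame pixel (243,80), yellow at (390,83). The scene view shows both stacks upright, so I hand the job in.

```bash
python3 -c "
from rig import r
print(r.sign_off())"
```

```text
the job is handed in; nothing more can be done
None
```

Both valves are dressed: each spring stands down on its seat with its own-colour retainer flat on top, going by the final pictures and the contact heights. The old springs and lube bottle were not touched, and the job was handed in at about 30 s; sign-off returned no verdict.

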